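# Index the rosette three stops on the dividing fixture

## Task

The wooden rosette on the bench's dividing fixture has its first hole drilled. Free the wheel by swinging the home latch well clear of it by its upright handle, then take the round knob on top and turn it clockwise (seen from above), feeling the clicks, to the third stop from home without running past it. Finish with the knob still gripped in the fingers at the third stop, holding it steady for the drill; leave the things lying round the fixture where they are.

Things in the scene. Friction and masses are not known exactly. Their poses are not given: they have to be found in the camera images.
- fixture: Dividing fixture bolted to the bench: green base plate 240 x 240 x 15 mm. Origin on the bench, on the wheel's vertical axis; z up. At its +x side a drill-guide column, whose arm and bush (top 101 mm high) reach over the rosette to 41 mm from the wheel axis; at +y the block of the sprung detent ball (top 62 mm); at -y the home latch.
- wheel (a joint): Angle of the wheel (with rosette and knob): 0 at home, drilled petal under the drill guide; grows clockwise from above. A sprung ball drops between its 15 lobes: click stops every 0.419 rad (24 degrees), the third at 1.257. It takes up to 0.15 N m to reach half-way; beyond that the ball pulls it on into the next stop. Locked at home while the latch nose is in the catch.
- knob_mid (a point): Middle of the round black knob on the wheel's axis: upright cylinder 42 mm in diameter, ribbed and rubbery, 36 mm high; this point is half-way up it, 126 mm above the bench (knob top at 144 mm). Its frame turns with the wheel. Below it: a 20 mm spindle, the five-petalled rosette (130 mm across, top at 78 mm) and the aluminium wheel with 15 rounded lobes (150 mm across, top at 54 mm).
- latch (a joint): Angle of the home latch, a flat steel bar on an upright pivot: 0 closed, its nose between the two ears of the catch on the wheel's rim; grows as the handle swings out from the wheel, counter-clockwise about the pivot from above, to 1.2 rad. The nose is out of the catch from about 0.2; from 0.5 rad it is well clear. Friction keeps it where it is left (0.6 N at the handle moves it).
- latch_handle (a point): Upright turned wooden handle on the end of the latch bar, 18 mm in diameter, reaching from 70 to 128 mm above the bench; this point is on its axis at 105 mm. It is 100 mm from the pivot.
- latch_pivot (a point): Point on the latch's pivot axis, at the height of the handle point (105 mm above the bench).
- spare_blank: Bystander: a loose spare rosette, 130 mm across and 20 mm thick, lying on the bench; origin at the centre of its underside.
- glue_jar: Bystander: white jar, 60 mm in diameter, 85 mm high, on the bench; origin at the centre of its underside.
- tape_roll: Bystander: roll of tape lying flat, 90 mm in diameter, 24 mm high; origin at the centre of its underside.

How it is judged:
On the way, in this order (a step that is already met when the one before it is completed fails the run):
1. the latch is swung well clear while the wheel is still at home (value of joint latch above 0.45 rad and value of joint wheel below 0.15 rad), for 0.2 s.
2. the knob is gripped in the fingers at the third stop (value of joint wheel between 1.187 and 1.327 rad and contact force between the fingers and knob above 4 N), for 0.3 s.
At the end, for the whole second after the job is handed in: The wheel stands still at the third stop (1.257 rad, within 0.07 rad), the fingers still grip the knob with more than 4 N, and the latch is at least 0.45 rad open (all of step 2 and velocity of joint wheel between -0.1 and 0.1 rad/s and value of joint latch above 0.45 rad); the arm keeps its last pose, push and grip.
It fails at once if the wheel is run past the third stop, towards the fourth (value of joint wheel above 1.45 rad).
It fails at once if the spare rosette is disturbed (distance of spare_blank from where it was at the start of the episode above 0.025 m).
It fails at once if the glue jar is disturbed (distance of glue_jar from where it was at the start of the episode above 0.025 m).
It fails at once if the tape roll is disturbed (distance of tape_roll from where it was at the start of the episode above 0.025 m).
It also fails if it takes over 45 s, if anything falls off the work surface, if the arm or the gripper's body presses on something with over 40 N, if the wrist force passes 120 N, or if a joint passes its speed limit or range.

## Robot

A 6-joint arm with a two-finger parallel gripper is mounted at the origin on the work surface. World frame = base frame: x ahead of the robot, y to its left, z up, the work surface at z = 0. Lengths are in m, angles in rad, forces in N, time in s.
With the tool pointing down it reaches from about 0.35 to 0.775 m from the base axis. Payload 7.3 kg.
Tool frame: the origin (TCP) lies between the finger pads; the fingertips stand robot.tcp_to_tips ahead of it and the grasp point (between the pads) lies 2 mm behind it (robot.tcp_to_tips is the distance from the TCP to the fingertips, in m); y points along the fingers, x is the direction in which the jaws open and shut, and the axes are right-handed (so a half turn about y gives the same grasp; the last joint's range is limited). The gripper opens to 92 mm and grips with 3 to 60 N. Pads are 19 mm wide; open, the fingers measure 130 mm over their backs; the gripper's body (75 mm by 190 mm) begins 47 mm behind the grasp point.
Start: joints at [-1.339, 0.342, 1.524, -0, 1.275, -0.146], TCP at [0.194, -0.488, 0.244] pointing down, gripper open.
Joint ranges: [-2.53, 2.53], [-0.77, 2.02], [0.04, 2.7], [-1, 4.14], [0.28, 2.66], [-3.11, 3.11]. Speed limits (rad/s): [2.57, 2.57, 3.14, 3.14, 3.14, 3.14].

## Interface

Orientations are given as [roll, pitch, yaw] about the fixed x, y, z axes, in that order (R = Rz(yaw) Ry(pitch) Rx(roll)).
In Python, from cell import status, read_camera, get_calibration, robot gives the robot as it stands.
- The arm moves only by the shell command python3 -m creep 'ROWS' [FORCE]. ROWS is JSON, a list of rows, each an object of numbers: "dx", "dy", "dz": the shift along the tool's x, y, z in m; "rx", "ry", "rz": the turn, a rotation vector about the tool's x, y, z in rad; "gripper": the opening, from 0 (shut) to 1 (fully open). A call has 1 to 20 rows; each row is the pose to reach, as a shift and turn from the pose commanded when the call began, along the tool's axes at that moment; what a row does not reach only later rows make up. A row lasts 1/8 s, in which the tool goes at most 62.5 mm and 10.7 degrees, less where a joint would pass 70% of its speed; a pose out of reach is approached as far as the arm can. A call with a gripper value outside its range is refused whole. The fingers move at their own pace and stop on an object; FORCE is the grip in N (left out, the last holds). Time passes only in rows, so rows that repeat a pose let the fingers close. It gives the time, the measured TCP pose, the force and the opening at its end, in the units of the state.
- status.observe(): the state, without advancing time (a new reading comes with each control period).
- read_camera(name): name is "scene" or "top" or "wrist"; returns (picture, depth): 400x640x3 uint8, red, green, blue; 400x640 float32, m along the optical axis (not along the pixel's ray), 0 where there is no reading.
- get_calibration(name): a dict with "fx", "fy", "cx", "cy" (pixels), "xyz" and "rotation" of the camera in the world; the wrist camera has in their place "mount" (4x4, takes a point from camera to tool coordinates, whose origin is the TCP and whose axes are the tool frame's). Camera axes: x right, y down, z forward; pixel columns grow to the right and rows downward; lengths in m; the calibration is good to about 2 mm. A picture is of the moment at which its call begins: read the wrist's pose just before it. get_calibration takes no time and is no camera call.
- robot.hand_in(): hands the job in, once; it reports no verdict.
The state is a dict: "time": time; "qpos": joint angles; "qvel": joint speeds; "joint_efforts": joint torques, N m; "tool_pos": TCP position; "tool_rot": TCP orientation; "contact_force": force on the tool from outside, world axes, zero at the start; "torque": the same for the moment, N m; "opening": finger opening in m.
Only numpy, scipy, OpenCV 4.12 (cv2) and the standard library are available. Lean on these libraries where they do the work, as an engineer would, in place of code of your own. Each camera call takes 0.05 s, during which the arm holds its last target.

## Working session

There is one attempt and no reset: what is moved stays moved. The work goes in short steps, Python scripts to look and compute and a shell command to move; the robot and the scene stay as the last step left them, time stands still between calls to the robot, and variables do not carry over. Pictures are saved under pics/ and viewed, and the job is handed in when it is done.

```bash
mkdir -p pics; ls
python3 - <<'E'
from cell import status, read_camera, get_calibration, robot
import cv2,numpy as np
print(status.observe(), robot.tcp_to_tips)
for n in ("scene","top"):
    p,d=read_camera(n); cv2.imwrite(f"pics/{n}1.png",p[:,:,::-1]); np.save(f"pics/{n}1.npy",d)
    print(n,get_calibration(n))
print(get_calibration("wrist"))
E
```

```text
pics
{'time': 0.0, 'qpos': array([-1.33902556e+00,  3.42709399e-01,  1.52500832e+00,  3.37617192e-07,
        1.27542835e+00, -1.46010504e-01]), 'qvel': array([ 0.00042331, -0.00146266, -0.00106694,  0.00135391,  0.0015044 ,
        0.00034644]), 'joint_efforts': array([-8.28577104e-04, -4.31244457e+01, -2.44216204e+01,  7.17143691e-02,
        5.60430670e-02, -1.42741069e-04]), 'tool_pos': array([ 0.19357689, -0.48759314,  0.24305491]), 'tool_rot': array([-1.57057000e+00,  1.53683311e-03, -1.19301498e+00]), 'contact_force': array([ 0.75045454,  0.13292923, -0.212633  ]), 'torque': array([ 0.04833257,  0.03021165, -0.03973967]), 'opening': 0.0916052973319016} 0.017
scene {'fx': 362.80220642399127, 'fy': 362.80220642399127, 'cx': 321.12748433178126, 'cy': 203.0938441881578, 'xyz': array([0.99228249, 0.43436497, 0.57487087]), 'rotation': array([-2.28801862,  0.00862523,  2.22216484])}
top {'fx': 428.04714296337613, 'fy': 428.04714296337613, 'cx': 313.9841349265337, 'cy': 202.99113886107995, 'xyz': array([0.40618728, 0.07742878, 0.95439184]), 'rotation': array([-2.95137894, -0.01490664, -1.54871257])}
{'fx': 284.55579149144233, 'fy': 284.55579149144233, 'cx': 316.92055523488204, 'cy': 196.6078550931727, 'mount': array([[ 9.99999521e-01, -9.19477466e-04, -3.34965002e-04,
         2.32457588e-04],
       [ 6.53325168e-05, -2.78800554e-01,  9.60349023e-01,
        -1.40666048e-01],
       [-9.76407715e-04, -9.60348585e-01, -2.78800360e-01,
         7.48588728e-02],
       [ 0.00000000e+00,  0.00000000e+00,  0.00000000e+00,
         1.00000000e+00]])}
```

View pics/scene1.png

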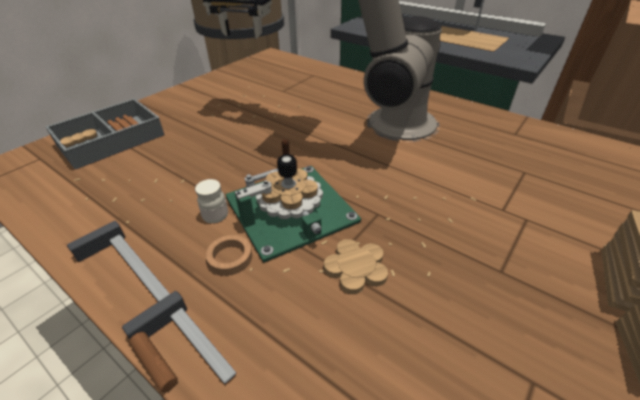

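View pics/top1.png

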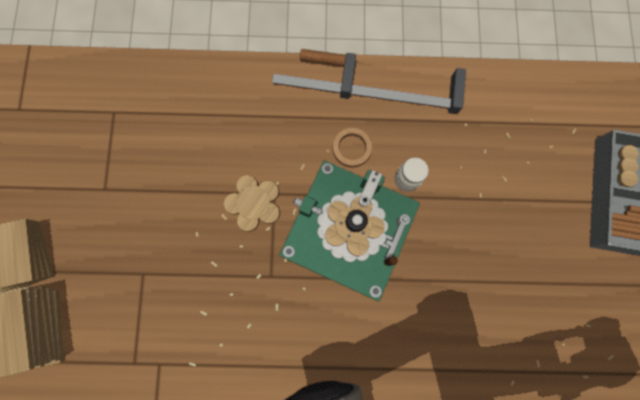

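The top view shows the knob near (357,220), the latch handle near (391,260), its pivot near (405,219), the jar at (413,171), the tape at (352,147) and the blank at (253,203). Next I turn these into world positions.

```bash
cat > h.py <<'E'
import numpy as np,cv2
from scipy.spatial.transform import Rotation as R
from cell import status, read_camera, get_calibration, robot
def cam(n,st=None):
    c=get_calibration(n)
    if n=="wrist":
        T=np.eye(4);T[:3,:3]=R.from_euler('xyz',st['tool_rot']).as_matrix();T[:3,3]=st['tool_pos'];return c,T@c['mount']
    T=np.eye(4);T[:3,:3]=R.from_euler('xyz',c['rotation']).as_matrix();T[:3,3]=c['xyz'];return c,T
def atz(c,T,u,v,z):
    d=T[:3,:3]@np.array([(u-c['cx'])/c['fx'],(v-c['cy'])/c['fy'],1]);o=T[:3,3];return o+d*(z-o[2])/d[2]
def cloud(c,T,D):
    v,u=np.mgrid[:D.shape[0],:D.shape[1]]
    P=np.stack([(u-c['cx'])/c['fx']*D,(v-c['cy'])/c['fy']*D,D],-1);return P@T[:3,:3].T+T[:3,3]
def proj(c,T,p):
    q=T[:3,:3].T@(np.array(p)-T[:3,3]);return q[0]/q[2]*c['fx']+c['cx'],q[1]/q[2]*c['fy']+c['cy']
E
python3 - <<'E'
from h import *
c,T=cam("top");D=np.load("pics/top1.npy");P=cloud(c,T,D)
for n,u,v,z in [("knob",357,220,.144),("handle",391,260,.128),("pivot",405,219,.06),("jar",415,170,.085),("tape",352,147,.024),("blank",253,203,.02)]:
    print(n,atz(c,T,u,v,z).round(4),P[v,u].round(4))
for zlo,zhi,nm in [(.138,.15,"knobtop"),(.118,.134,"handletop"),(.08,.09,"jar")]:
    m=(P[...,2]>zlo)&(P[...,2]<zhi)&(D>0);m[:, :200]=0;m[300:]=0;m[:,450:]=0
    n,l,s,cc=cv2.connectedComponentsWithStats(m.astype(np.uint8))
    for i in range(1,n):
        if s[i,4]>5: q=P[l==i];print(nm,s[i],cc[i],np.median(q,0).round(4),((q.max(0)+q.min(0))/2).round(4))
# corner screws of base at z~.018
for u,v in [(327,168),(288,252),(376,291)]: print(atz(c,T,u,v,.018).round(4))
im=cv2.imread("pics/top1.png")[140:310,220:450];cv2.imwrite("pics/top1z.png",cv2.resize(im,None,fx=3.4,fy=3.4,interpolation=2))
im=cv2.imread("pics/scene1.png")[130:300,180:400];cv2.imwrite("pics/scene1z.png",cv2.resize(im,None,fx=3.4,fy=3.4,interpolation=2))
E
```

```text
knob [ 0.5313 -0.0144  0.144 ] [ 0.5311 -0.0142  0.1453]
handle [ 0.4577 -0.0819  0.128 ] [ 0.4576 -0.0818  0.1285]
pivot [ 0.5489 -0.1257  0.06  ] [ 0.5482 -0.1247  0.0646]
jar [ 0.6499 -0.1431  0.085 ] [ 0.6492 -0.1425  0.0875]
tape [ 0.7174 -0.0161  0.024 ] [ 0.7249 -0.0183  0.0017]
blank [0.583  0.2027 0.02  ] [0.5827 0.2025 0.0215]
knobtop [345 209  23  22 378] [356.16137566 219.23809524] [ 0.5329 -0.0125  0.1437] [ 0.5327 -0.013   0.143 ]
handletop [345 222  14  10  21] [350.28571429 228.14285714] [ 0.5167 -0.0013  0.1269] [ 0.5206 -0.0056  0.1259]
handletop [388 255   9  10  67] [392.13432836 259.67164179] [ 0.4579 -0.084   0.1268] [ 0.4591 -0.0847  0.1245]
jar [402 157  26  25 485] [414.49896907 169.16701031] [ 0.6516 -0.1418  0.0848] [ 0.6523 -0.1426  0.0847]
jar [363 178   4   4   7] [364.42857143 179.57142857] [ 0.626  -0.0357  0.0843] [ 0.6268 -0.0366  0.0849]
jar [358 200   5   6   8] [359.375 203.   ] [ 0.5752 -0.0251  0.0873] [ 0.5771 -0.0268  0.0847]
jar [339 221   4   3   6] [340.16666667 222.        ] [0.5362 0.0136 0.0808] [0.536  0.0125 0.0809]
[0.6682 0.0398 0.018 ]
[0.4767 0.1216 0.018 ]
[ 0.3976 -0.07    0.018 ]
```

View pics/top1z.png

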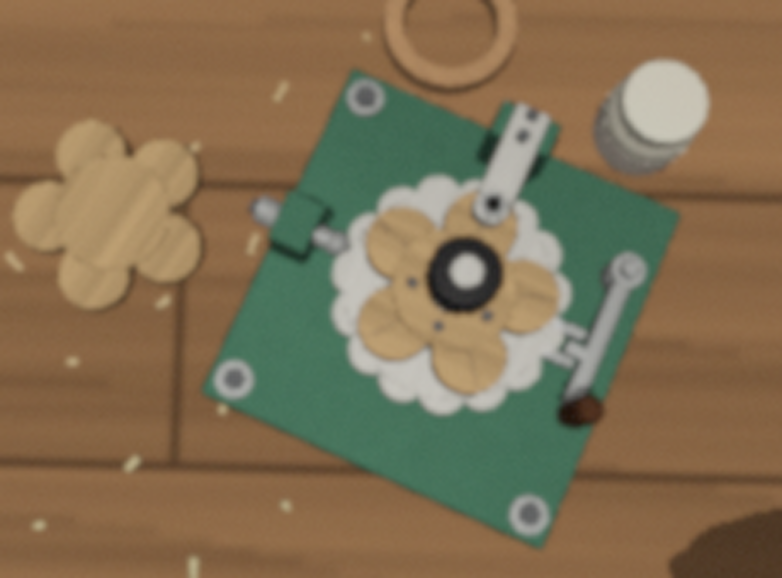

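View pics/scene1z.png

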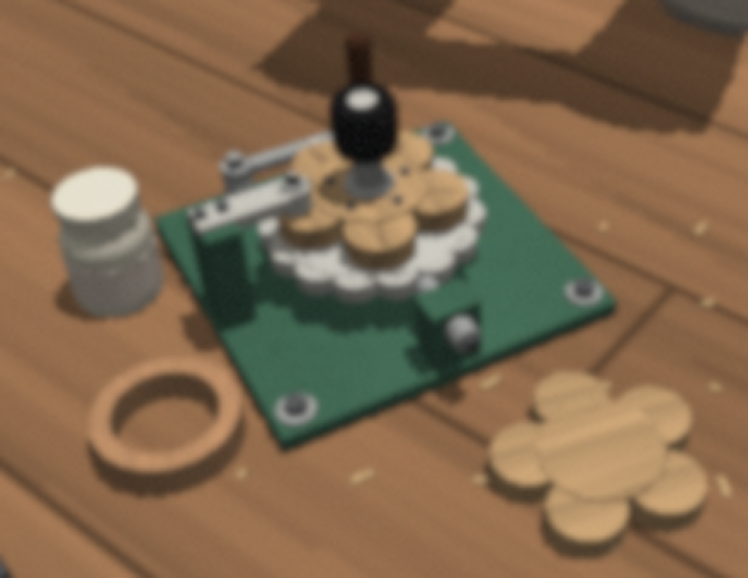

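```bash
python3 -m creep '[{"dx":-0.03,"dz":0.04,"ry":0.05,"gripper":0.7},{"dx":-0.06,"dz":0.085,"ry":0.1,"gripper":0.7},{"dx":-0.09,"dz":0.13,"ry":0.15,"gripper":0.7},{"dx":-0.12,"dz":0.17,"ry":0.2,"gripper":0.7},{"dx":-0.15,"dz":0.215,"ry":0.25,"gripper":0.7},{"dx":-0.18,"dz":0.26,"ry":0.3,"gripper":0.7},{"dx":-0.21,"dz":0.3,"ry":0.35,"gripper":0.7},{"dx":-0.235,"dz":0.335,"ry":0.4,"gripper":0.7},{"dx":-0.26,"dz":0.37,"ry":0.45,"gripper":0.7},{"dx":-0.279,"dz":0.395,"ry":0.5,"gripper":0.7},{"dx":-0.279,"dz":0.395,"ry":0.5,"gripper":0.7},{"dx":-0.279,"dz":0.395,"ry":0.5,"gripper":0.7}]'
python3 - <<'E'
from h import *
st=status.observe();print({k:np.round(v,3) for k,v in st.items()})
p,d=read_camera("wrist");c,T=cam("wrist",st);cv2.imwrite("pics/w1.png",p[:,:,::-1]);P=cloud(c,T,d)
for a,b,nm in [(.136,.15,"knob"),(.118,.134,"handle"),(.095,.107,"guide"),]:
    m=((P[...,2]>a)&(P[...,2]<b)&(d>0)).astype(np.uint8)
    n,l,s,cc=cv2.connectedComponentsWithStats(m)
    for i in range(1,n):
        if s[i,4]>40:q=P[l==i];print(nm,s[i],np.median(q,0).round(4),((q.max(0)+q.min(0))/2).round(4),np.ptp(q,0).round(3))
E
```

```text
{'time': np.float64(0.1), 'qpos': array([-1.339,  0.343,  1.525, -0.   ,  1.275, -0.146]), 'qvel': array([-0.   , -0.001, -0.002, -0.002, -0.   , -0.001]), 'joint_efforts': array([ 2.0000e-03, -4.3200e+01, -2.4469e+01,  7.2000e-02,  5.3000e-02,
       -0.0000e+00]), 'tool_pos': array([ 0.194, -0.488,  0.243]), 'tool_rot': array([-1.571e+00,  1.000e-03, -1.193e+00]), 'contact_force': array([ 0.088, -0.444,  0.058]), 'torque': array([-0.005, -0.044,  0.027]), 'opening': np.float64(0.092)}invalid input at $[0]: expected keys dx, dy, dz, rx, ry, rz, gripper
```

View pics/w1.png

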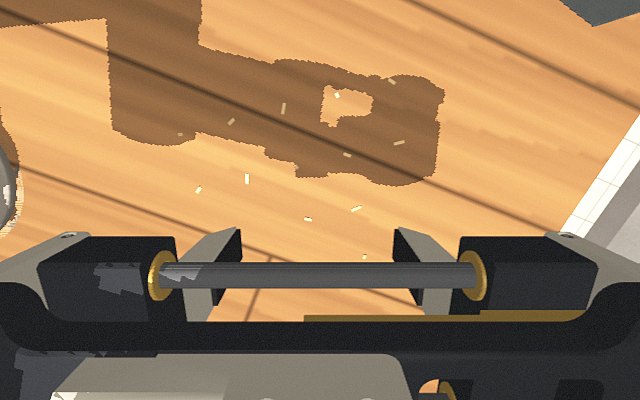

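The wrist view shows only the open fingers, since the move was refused: every row needs all seven keys.

```bash
python3 -m creep '[{"dx":-0.03,"dy":0,"dz":0.04,"rx":0,"ry":0.05,"rz":0,"gripper":0.7},{"dx":-0.06,"dy":0,"dz":0.085,"rx":0,"ry":0.1,"rz":0,"gripper":0.7},{"dx":-0.09,"dy":0,"dz":0.13,"rx":0,"ry":0.15,"rz":0,"gripper":0.7},{"dx":-0.12,"dy":0,"dz":0.17,"rx":0,"ry":0.2,"rz":0,"gripper":0.7},{"dx":-0.15,"dy":0,"dz":0.215,"rx":0,"ry":0.25,"rz":0,"gripper":0.7},{"dx":-0.18,"dy":0,"dz":0.26,"rx":0,"ry":0.3,"rz":0,"gripper":0.7},{"dx":-0.21,"dy":0,"dz":0.3,"rx":0,"ry":0.35,"rz":0,"gripper":0.7},{"dx":-0.235,"dy":0,"dz":0.335,"rx":0,"ry":0.4,"rz":0,"gripper":0.7},{"dx":-0.26,"dy":0,"dz":0.37,"rx":0,"ry":0.45,"rz":0,"gripper":0.7},{"dx":-0.279,"dy":0,"dz":0.395,"rx":0,"ry":0.5,"rz":0,"gripper":0.7},{"dx":-0.279,"dy":0,"dz":0.395,"rx":0,"ry":0.5,"rz":0,"gripper":0.7},{"dx":-0.279,"dy":0,"dz":0.395,"rx":0,"ry":0.5,"rz":0,"gripper":0.7}]'
cat > look.py <<'E'
from h import *
import sys
st=status.observe();print({k:np.round(v,3).tolist() for k,v in st.items() if k not in("qvel","joint_efforts")})
p,d=read_camera("wrist");c,T=cam("wrist",st);cv2.imwrite(sys.argv[1],p[:,:,::-1]);P=cloud(c,T,d)
for a,b,nm in [(.136,.15,"knob"),(.118,.134,"handle"),(.095,.107,"guide"),]:
    m=((P[...,2]>a)&(P[...,2]<b)&(d>0)).astype(np.uint8)
    n,l,s,cc=cv2.connectedComponentsWithStats(m)
    for i in range(1,n):
        if s[i,4]>40:q=P[l==i];print(nm,s[i],np.median(q,0).round(4),((q.max(0)+q.min(0))/2).round(4),np.ptp(q,0).round(3))
E
python3 look.py pics/w2.png
```

```text
time: 1.65
tool_pos: [0.4576, -0.0833, 0.2435]
tool_rot: [-1.571, -0.0, -1.692]
contact_force: [0.4, 0.1, 0.2]
opening: 0.0643
{'time': 1.65, 'qpos': [-0.345, 0.233, 1.679, -0.001, 1.23, 1.348], 'tool_pos': [0.458, -0.083, 0.244], 'tool_rot': [-1.571, -0.0, -1.692], 'contact_force': [0.434, 0.12, 0.166], 'torque': [0.029, 0.001, -0.031], 'opening': 0.064}
knob [ 197   98   53   54 2127] [ 0.533  -0.0153  0.1436] [ 0.5326 -0.0141  0.141 ] [0.043 0.043 0.01 ]
handle [232 100  23  47 175] [ 0.5323 -0.0327  0.1261] [ 0.5324 -0.0275  0.126 ] [0.04  0.016 0.016]
handle [311 185  18  19 266] [ 0.4598 -0.0862  0.1263] [ 0.4584 -0.0863  0.1236] [0.017 0.017 0.01 ]
guide [ 237    0   39   81 1891] [ 0.6042 -0.0445  0.0969] [ 0.602  -0.0457  0.0989] [0.064 0.044 0.008]
guide [311 180  17   8  44] [ 0.4657 -0.0869  0.1012] [ 0.4635 -0.0862  0.1007] [0.007 0.017 0.011]
```

View pics/w2.png

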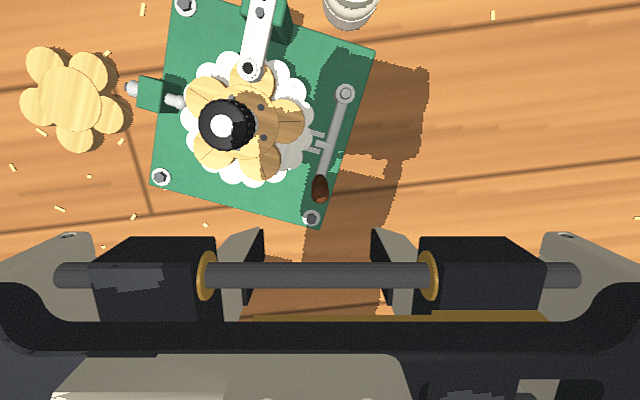

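The handle is at (320,187), almost straight under the TCP, the knob is at (224,125) and the pivot at (344,93). I go down over the handle and close lightly.

```bash
python3 -m creep '[{"dx":0.003,"dy":0.04,"dz":0.001,"rx":0,"ry":0,"rz":0,"gripper":0.6},{"dx":0.003,"dy":0.08,"dz":0.001,"rx":0,"ry":0,"rz":0,"gripper":0.6},{"dx":0.003,"dy":0.11,"dz":0.001,"rx":0,"ry":0,"rz":0,"gripper":0.6},{"dx":0.003,"dy":0.135,"dz":0.001,"rx":0,"ry":0,"rz":0,"gripper":0.6},{"dx":0.003,"dy":0.135,"dz":0.001,"rx":0,"ry":0,"rz":0,"gripper":0.6},{"dx":0.003,"dy":0.135,"dz":0.001,"rx":0,"ry":0,"rz":0,"gripper":0},{"dx":0.003,"dy":0.135,"dz":0.001,"rx":0,"ry":0,"rz":0,"gripper":0},{"dx":0.003,"dy":0.135,"dz":0.001,"rx":0,"ry":0,"rz":0,"gripper":0},{"dx":0.003,"dy":0.135,"dz":0.001,"rx":0,"ry":0,"rz":0,"gripper":0},{"dx":0.003,"dy":0.135,"dz":0.001,"rx":0,"ry":0,"rz":0,"gripper":0},{"dx":0.003,"dy":0.135,"dz":0.001,"rx":0,"ry":0,"rz":0,"gripper":0}]' 8
python3 - <<'E'
from h import *
st=status.observe()
c,T=cam("wrist",{'tool_rot':[-1.571,0,-1.692],'tool_pos':[.4576,-.0833,.2435]})
pv=atz(c,T,344.5,93,.066);print("pivot",pv.round(4))
h=st['tool_pos'];r=(h-pv)[:2];print(np.linalg.norm(r))
Rt=R.from_euler('xyz',st['tool_rot']).as_matrix()
for a in np.arange(.1,.95,.1):
    ca,sa=np.cos(a),np.sin(a);n=pv[:2]+np.array([ca*r[0]-sa*r[1],sa*r[0]+ca*r[1]])
    print(a.round(1),(Rt.T@np.r_[n-h[:2],0]).round(4))
E
```

```text
time: 3.08
tool_pos: [0.4587, -0.0861, 0.109]
tool_rot: [-1.57, -0.0, -1.693]
contact_force: [-0.4, -0.0, 4.2]
opening: 0.0176
pivot [ 0.5495 -0.1242  0.066 ]
0.09846539063079637
0.1 [ 0.0096  0.     -0.0022]
0.2 [ 0.0194  0.     -0.0034]
0.3 [ 0.0292  0.     -0.0036]
0.4 [ 0.039   0.     -0.0029]
0.5 [ 0.0487  0.     -0.0012]
0.6 [0.0582 0.     0.0015]
0.7 [0.0673 0.     0.0051]
0.8 [0.0761 0.     0.0096]
0.9 [0.0843 0.     0.015 ]
```

```bash
python3 -m creep '[{"dx":0.0096,"dy":0,"dz":-0.0022,"rx":0,"ry":-0.1,"rz":0,"gripper":0},{"dx":0.0194,"dy":0,"dz":-0.0034,"rx":0,"ry":-0.2,"rz":0,"gripper":0},{"dx":0.0292,"dy":0,"dz":-0.0036,"rx":0,"ry":-0.3,"rz":0,"gripper":0},{"dx":0.039,"dy":0,"dz":-0.0029,"rx":0,"ry":-0.4,"rz":0,"gripper":0},{"dx":0.0487,"dy":0,"dz":-0.0012,"rx":0,"ry":-0.5,"rz":0,"gripper":0},{"dx":0.0582,"dy":0,"dz":0.0015,"rx":0,"ry":-0.6,"rz":0,"gripper":0},{"dx":0.0673,"dy":0,"dz":0.0051,"rx":0,"ry":-0.7,"rz":0,"gripper":0},{"dx":0.0761,"dy":0,"dz":0.0096,"rx":0,"ry":-0.8,"rz":0,"gripper":0},{"dx":0.0761,"dy":0,"dz":0.0096,"rx":0,"ry":-0.8,"rz":0,"gripper":0},{"dx":0.0761,"dy":0,"dz":0.0096,"rx":0,"ry":-0.8,"rz":0,"gripper":0}]'
python3 -m creep '[{"dx":0,"dy":0,"dz":0,"rx":0,"ry":0,"rz":0,"gripper":0.6},{"dx":0,"dy":0,"dz":0,"rx":0,"ry":0,"rz":0,"gripper":0.6},{"dx":0,"dy":0,"dz":0,"rx":0,"ry":0,"rz":0,"gripper":0.6},{"dx":0,"dy":0,"dz":0,"rx":0,"ry":0,"rz":0,"gripper":0.6},{"dx":0,"dy":-0.04,"dz":0,"rx":0,"ry":0,"rz":0,"gripper":0.6},{"dx":0,"dy":-0.08,"dz":0,"rx":0,"ry":0,"rz":0,"gripper":0.9},{"dx":0,"dy":-0.12,"dz":0,"rx":0,"ry":0,"rz":0,"gripper":0.9},{"dx":0,"dy":-0.12,"dz":0,"rx":0,"ry":0,"rz":0,"gripper":0.9},{"dx":0,"dy":-0.12,"dz":0,"rx":0,"ry":0,"rz":0,"gripper":0.9}]'
python3 look.py pics/w3.png
```

```text
time: 4.32
tool_pos: [0.4582, -0.1633, 0.109]
tool_rot: [-1.572, 0.0, -0.893]
contact_force: [-4.8, -2.6, 5.9]
opening: 0.0177
time: 5.45
tool_pos: [0.4584, -0.1625, 0.228]
tool_rot: [-1.571, 0.001, -0.893]
contact_force: [0.5, 1.1, -1.2]
opening: 0.0826
{'time': 5.45, 'qpos': [-0.498, 0.286, 1.651, -0.0, 1.205, 0.395], 'tool_pos': [0.458, -0.162, 0.228], 'tool_rot': [-1.571, 0.001, -0.893], 'contact_force': [0.476, 1.103, -1.157], 'torque': [0.0, -0.031, -0.016], 'opening': 0.083}
knob [ 187    0   63   37 1755] [ 0.5248 -0.0221  0.1434] [ 0.5283 -0.0172  0.141 ] [0.035 0.036 0.01 ]
handle [211   0  44  43 398] [ 0.5287 -0.0324  0.1266] [ 0.5301 -0.0265  0.126 ] [0.038 0.018 0.016]
handle [308 192  19  19 293] [ 0.4586 -0.1622  0.1264] [ 0.4574 -0.1632  0.1235] [0.017 0.017 0.011]
guide [309 186  18   9  49] [ 0.4637 -0.1582  0.101 ] [ 0.4603 -0.162   0.1013] [0.011 0.014 0.011]
```

View pics/w3.png

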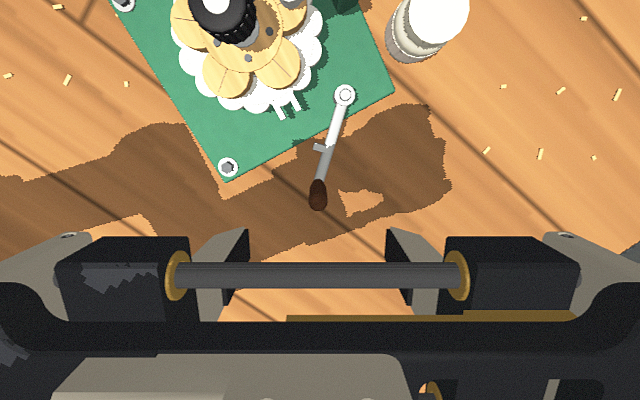

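The latch is open: handle at (318,195), clear of the catch, at about 0.8 rad. The knob is at (222,10). Next I move over it.

```bash
python3 -m creep '[{"dx":-0.02,"dy":0,"dz":0.04,"rx":0,"ry":0,"rz":0,"gripper":0.9},{"dx":-0.04,"dy":0,"dz":0.085,"rx":0,"ry":0,"rz":0,"gripper":0.9},{"dx":-0.06,"dy":0,"dz":0.13,"rx":0,"ry":0,"rz":0,"gripper":0.9},{"dx":-0.069,"dy":0,"dz":0.151,"rx":0,"ry":0,"rz":0,"gripper":0.9},{"dx":-0.069,"dy":0,"dz":0.151,"rx":0,"ry":0,"rz":0,"gripper":0.9},{"dx":-0.069,"dy":0,"dz":0.151,"rx":0,"ry":0,"rz":0,"gripper":0.9}]'
python3 look.py pics/w4.png
```

```text
time: 6.25
tool_pos: [0.5325, -0.0148, 0.2277]
tool_rot: [-1.573, 0.001, -0.893]
contact_force: [0.6, -0.4, -0.1]
opening: 0.0826
{'time': 6.25, 'qpos': [-0.171, 0.37, 1.527, -0.0, 1.246, 0.722], 'tool_pos': [0.532, -0.015, 0.228], 'tool_rot': [-1.573, 0.001, -0.893], 'contact_force': [0.642, -0.394, -0.137], 'torque': [-0.033, -0.045, -0.02], 'opening': 0.083}
knob [ 291  180   50   49 1914] [ 0.5338 -0.0121  0.1436] [ 0.5322 -0.0134  0.141 ] [0.043 0.043 0.01 ]
handle [297 176  41  15 147] [ 0.5486 -0.0009  0.1258] [ 0.5433 -0.0068  0.1259] [0.021 0.03  0.016]
guide [ 352  126   79   53 1739] [ 0.607  -0.0451  0.0969] [ 0.6061 -0.046   0.0986] [0.074 0.046 0.007]
```

View pics/w4.png

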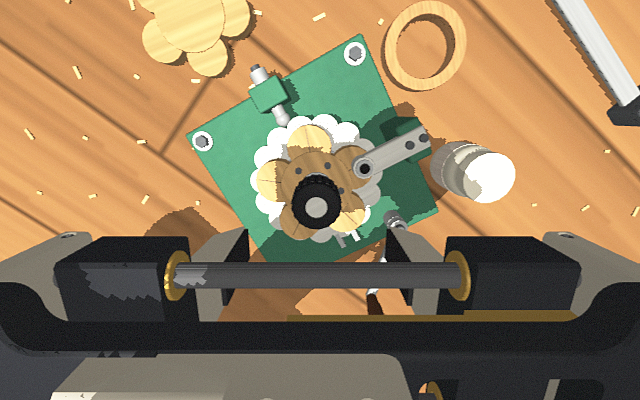

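The knob is at (316,204), within 1 mm of the TCP axis. I go down and grip.

```bash
python3 -m creep '[{"dx":0,"dy":0.04,"dz":0.001,"rx":0,"ry":0,"rz":0,"gripper":0.9},{"dx":0,"dy":0.075,"dz":0.001,"rx":0,"ry":0,"rz":0,"gripper":0.9},{"dx":0,"dy":0.1,"dz":0.001,"rx":0,"ry":0,"rz":0,"gripper":0.9},{"dx":0,"dy":0.1,"dz":0.001,"rx":0,"ry":0,"rz":0,"gripper":0.9},{"dx":0,"dy":0.1,"dz":0.001,"rx":0,"ry":0,"rz":0,"gripper":0},{"dx":0,"dy":0.1,"dz":0.001,"rx":0,"ry":0,"rz":0,"gripper":0},{"dx":0,"dy":0.1,"dz":0.001,"rx":0,"ry":0,"rz":0,"gripper":0},{"dx":0,"dy":0.1,"dz":0.001,"rx":0,"ry":0,"rz":0,"gripper":0},{"dx":0,"dy":0.1,"dz":0.001,"rx":0,"ry":0,"rz":0,"gripper":0},{"dx":0,"dy":0.1,"dz":0.001,"rx":0,"ry":0,"rz":0,"gripper":0}]' 30
python3 look.py pics/w5.png
```

```text
time: 7.55
tool_pos: [0.5334, -0.013, 0.129]
tool_rot: [-1.571, 0.001, -0.893]
contact_force: [-3.6, 4.3, 5.7]
opening: 0.0414
{'time': 7.55, 'qpos': [-0.168, 0.477, 1.658, 0.001, 1.007, 0.724], 'tool_pos': [0.533, -0.013, 0.129], 'tool_rot': [-1.571, 0.001, -0.893], 'contact_force': [-3.59, 4.34, 5.739], 'torque': [0.792, 0.635, -0.122], 'opening': 0.041}
knob [ 249  227  136   35 2864] [ 0.5436 -0.0043  0.1433] [ 0.5415 -0.0061  0.143 ] [0.044 0.054 0.014]
knob [282 288  69  19 909] [ 0.5215 -0.0223  0.1436] [ 0.5238 -0.0198  0.1434] [0.024 0.028 0.004]
handle [ 248  215  138   39 1454] [ 0.5486 -0.001   0.1268] [ 0.5415 -0.0063  0.126 ] [0.047 0.058 0.016]
guide [ 372  135  121   81 4020] [ 0.6078 -0.0451  0.0969] [ 0.6065 -0.0463  0.0987] [0.075 0.046 0.007]
```

View pics/w5.png

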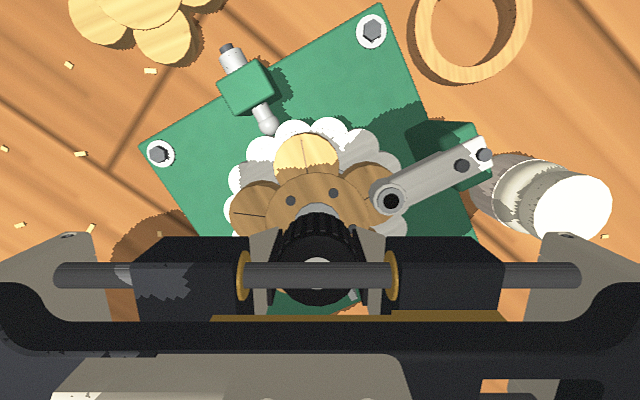

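Gripped: the pads hold the knob at (316,262) and the opening is 41 mm. Turn to the first click.

```bash
python3 -m creep '[{"dx":0,"dy":0,"dz":0,"rx":0,"ry":0.06,"rz":0,"gripper":0},{"dx":0,"dy":0,"dz":0,"rx":0,"ry":0.12,"rz":0,"gripper":0},{"dx":0,"dy":0,"dz":0,"rx":0,"ry":0.18,"rz":0,"gripper":0}]'
python3 -c "
from h import *;print(status.observe()['torque'])"
python3 -m creep '[{"dx":0,"dy":0,"dz":0,"rx":0,"ry":0.06,"rz":0,"gripper":0},{"dx":0,"dy":0,"dz":0,"rx":0,"ry":0.12,"rz":0,"gripper":0}]'
python3 -c "
from h import *;print(status.observe()['torque'])"
python3 -m creep '[{"dx":0,"dy":0,"dz":0,"rx":0,"ry":0.06,"rz":0,"gripper":0},{"dx":0,"dy":0,"dz":0,"rx":0,"ry":0.12,"rz":0,"gripper":0},{"dx":0,"dy":0,"dz":0,"rx":0,"ry":0.12,"rz":0,"gripper":0},{"dx":0,"dy":0,"dz":0,"rx":0,"ry":0.12,"rz":0,"gripper":0}]'
python3 look.py pics/w6.png
```

```text
time: 7.98
tool_pos: [0.5335, -0.0131, 0.1289]
tool_rot: [-1.571, 0.001, -1.074]
contact_force: [-3.4, 2.7, 5.6]
opening: 0.0416
[0.81297825 0.54928003 0.23545655]
time: 8.22
tool_pos: [0.5336, -0.0132, 0.1289]
tool_rot: [-1.571, 0.001, -1.195]
contact_force: [-2.3, 2.7, 4.1]
opening: 0.0414
[0.71992328 0.53341325 0.09575437]
time: 8.72
tool_pos: [0.5337, -0.0134, 0.1289]
tool_rot: [-1.571, 0.001, -1.312]
contact_force: [-2.5, 3.0, 5.1]
opening: 0.0416
{'time': 8.725, 'qpos': [-0.169, 0.478, 1.658, 0.001, 1.007, 1.143], 'tool_pos': [0.534, -0.013, 0.129], 'tool_rot': [-1.571, 0.001, -1.312], 'contact_force': [-2.492, 2.952, 5.058], 'torque': [0.689, 0.576, -0.291], 'opening': 0.042}
knob [ 249  227  136   35 2852] [ 0.5455 -0.0098  0.1432] [ 0.543  -0.0105  0.143 ] [0.023 0.067 0.014]
knob [282 288  69  19 912] [ 0.5197 -0.017   0.1436] [ 0.5201 -0.0159  0.1434] [0.016 0.034 0.004]
handle [ 248  215  138   39 1456] [ 0.5492 -0.0087  0.1268] [ 0.5434 -0.0105  0.126 ] [0.022 0.072 0.016]
handle [487 384  20   9 129] [ 0.4643 -0.1588  0.1203] [ 0.4626 -0.1599  0.1211] [0.009 0.011 0.006]
guide [ 351   73  105  118 4542] [ 0.6088 -0.0457  0.0969] [ 0.6067 -0.046   0.0988] [0.074 0.045 0.008]
```

View pics/w6.png

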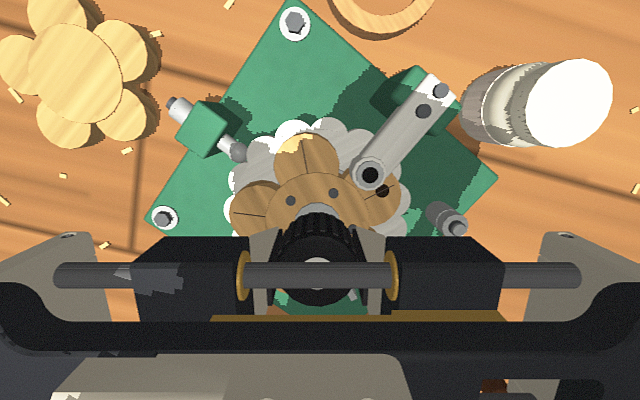

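The rosette turned with the fingers without slipping, and the drilled hole now shows at (382,190). On to the second and third stops.

```bash
python3 -m creep '[{"dx":0,"dy":0,"dz":0,"rx":0,"ry":0.06,"rz":0,"gripper":0},{"dx":0,"dy":0,"dz":0,"rx":0,"ry":0.12,"rz":0,"gripper":0},{"dx":0,"dy":0,"dz":0,"rx":0,"ry":0.18,"rz":0,"gripper":0},{"dx":0,"dy":0,"dz":0,"rx":0,"ry":0.24,"rz":0,"gripper":0},{"dx":0,"dy":0,"dz":0,"rx":0,"ry":0.3,"rz":0,"gripper":0},{"dx":0,"dy":0,"dz":0,"rx":0,"ry":0.36,"rz":0,"gripper":0},{"dx":0,"dy":0,"dz":0,"rx":0,"ry":0.419,"rz":0,"gripper":0},{"dx":0,"dy":0,"dz":0,"rx":0,"ry":0.419,"rz":0,"gripper":0},{"dx":0,"dy":0,"dz":0,"rx":0,"ry":0.419,"rz":0,"gripper":0}]'
python3 -c "
from h import *;print(status.observe()['torque'])"
python3 -m creep '[{"dx":0,"dy":0,"dz":0,"rx":0,"ry":0.06,"rz":0,"gripper":0},{"dx":0,"dy":0,"dz":0,"rx":0,"ry":0.12,"rz":0,"gripper":0},{"dx":0,"dy":0,"dz":0,"rx":0,"ry":0.18,"rz":0,"gripper":0},{"dx":0,"dy":0,"dz":0,"rx":0,"ry":0.24,"rz":0,"gripper":0},{"dx":0,"dy":0,"dz":0,"rx":0,"ry":0.3,"rz":0,"gripper":0},{"dx":0,"dy":0,"dz":0,"rx":0,"ry":0.36,"rz":0,"gripper":0},{"dx":0,"dy":0,"dz":0,"rx":0,"ry":0.41,"rz":0,"gripper":0},{"dx":0,"dy":0,"dz":0,"rx":0,"ry":0.41,"rz":0,"gripper":0},{"dx":0,"dy":0,"dz":0,"rx":0,"ry":0.41,"rz":0,"gripper":0}]'
python3 look.py pics/w7.png
python3 - <<'E'
from h import *
for n in("top","scene"):
    p,d=read_camera(n);cv2.imwrite(f"pics/{n}2.png",p[:,:,::-1])
im=cv2.imread("pics/top2.png")[140:310,220:450];cv2.imwrite("pics/top2z.png",cv2.resize(im,None,fx=3.4,fy=3.4,interpolation=2))
im=cv2.imread("pics/scene2.png")[130:300,180:400];cv2.imwrite("pics/scene2z.png",cv2.resize(im,None,fx=3.4,fy=3.4,interpolation=2))
E
```

```text
time: 9.9
tool_pos: [0.5337, -0.0138, 0.1289]
tool_rot: [-1.571, -0.0, -1.732]
contact_force: [-3.1, 1.7, 4.5]
opening: 0.0416
[ 0.50249342  0.54521073 -0.24931733]
time: 11.02
tool_pos: [0.5336, -0.0141, 0.129]
tool_rot: [-1.571, -0.001, -2.142]
contact_force: [-5.1, -0.5, 4.9]
opening: 0.0411
{'time': 11.025, 'qpos': [-0.17, 0.478, 1.658, -0.001, 1.007, 1.972], 'tool_pos': [0.534, -0.014, 0.129], 'tool_rot': [-1.571, -0.001, -2.142], 'contact_force': [-5.102, -0.536, 4.927], 'torque': [0.278, 0.523, -0.363], 'opening': 0.041}
knob [ 249  227  136   35 2842] [ 0.5448 -0.0217  0.1433] [ 0.5429 -0.0204  0.143 ] [0.038 0.058 0.014]
knob [282 288  69  19 915] [ 0.5212 -0.0062  0.1436] [ 0.5234 -0.0085  0.1435] [0.022 0.029 0.004]
handle [ 593  206   46   32 1079] [ 0.4614 -0.161   0.1252] [ 0.4588 -0.1629  0.1236] [0.017 0.017 0.011]
handle [ 248  215  138   41 1463] [ 0.5498 -0.0248  0.1269] [ 0.5427 -0.02    0.126 ] [0.04  0.063 0.016]
guide [ 263   36   58  139 4899] [ 0.6096 -0.0467  0.0969] [ 0.6069 -0.0464  0.0989] [0.074 0.046 0.008]
guide [561 195  34  30 497] [ 0.4644 -0.1587  0.1014] [ 0.4603 -0.1618  0.101 ] [0.014 0.015 0.012]
```

View pics/w7.png

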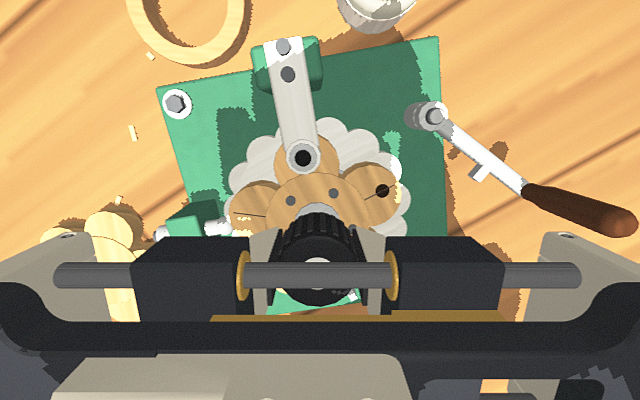

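View pics/scene2z.png

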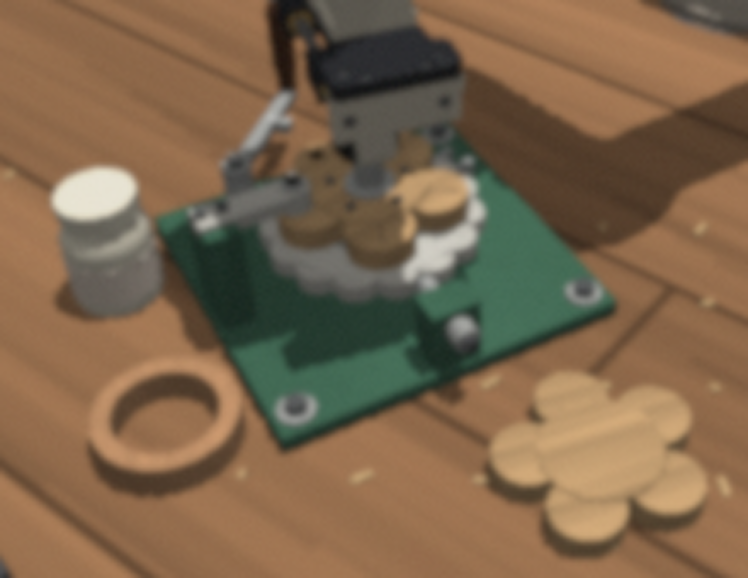

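All three clicks passed, and the hole stays at (382,191) in the wrist frame with the bush at (303,158) and the handle near (600,210). I measure the wheel's absolute angle from the hole and the bush.

```bash
cat > ang.py <<'E'
from h import *
K=np.array([.5328,-.0140]); 
def an(p):v=p[:2]-K;return np.degrees(np.arctan2(v[1],v[0])),np.linalg.norm(v)
def run(st,f):
    c,T=cam("wrist",st);im=cv2.imread(f);g=cv2.cvtColor(im,6)
    return c,T,g
A={'tool_rot':[-1.571,-.001,-2.142],'tool_pos':[.5336,-.0141,.129]}
B={'tool_rot':[-1.571,.001,-1.312],'tool_pos':[.5337,-.0134,.1289]}
for st,f,hole,bush in [(B,'pics/w6.png',(382,190.5),(370,174.5)),(A,'pics/w7.png',(382,190.5),(303,157.5))]:
    c,T,g=run(st,f)
    for nm,(u,v),z in (("hole",hole,.078),("bush",bush,.101)):
        w=g[int(v)-8:int(v)+9,int(u)-8:int(u)+9].astype(float);m=w<w.min()+25
        n,l,s,cc=cv2.connectedComponentsWithStats(m.astype(np.uint8));i=1+np.argmax(s[1:,4])
        uu,vv=cc[i]+[int(u)-8,int(v)-8];p=atz(c,T,uu,vv,z);print(f,nm,(uu.round(1),vv.round(1)),s[i,4],p.round(4),an(p))
E
python3 ang.py
python3 - <<'E'
import cv2
for n in("5","7"):
    im=cv2.imread(f"pics/w{n}.png")[110:245,215:425];cv2.imwrite(f"pics/w{n}z.png",cv2.resize(im,None,fx=3.8,fy=3.8,interpolation=2))
E
```

```text
pics/w6.png hole (np.float64(383.2), np.float64(193.4)) 33 [ 0.5668 -0.0529  0.078 ] (np.float64(-48.86288742967595), np.float64(0.05162509622444627))
pics/w6.png bush (np.float64(370.0), np.float64(175.1)) 123 [ 0.5804 -0.0345  0.101 ] (np.float64(-23.310488952819203), np.float64(0.05180982952299998))
pics/w7.png hole (np.float64(380.2), np.float64(187.7)) 36 [ 0.5314 -0.0655  0.078 ] (np.float64(-91.55400396044689), np.float64(0.051477659522413594))
pics/w7.png bush (np.float64(301.3), np.float64(161.0)) 42 [ 0.579  -0.0327  0.101 ] (np.float64(-22.037199267082404), np.float64(0.049875978370984585))
```

View pics/w7z.png

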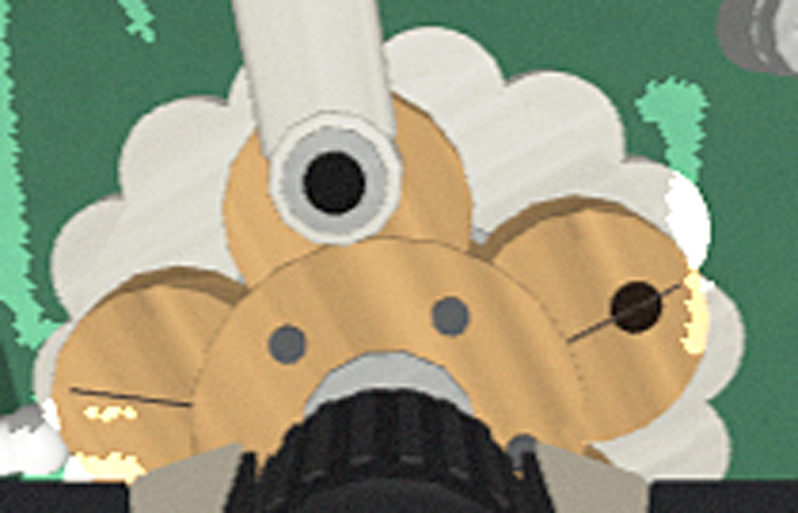

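View pics/w5z.png

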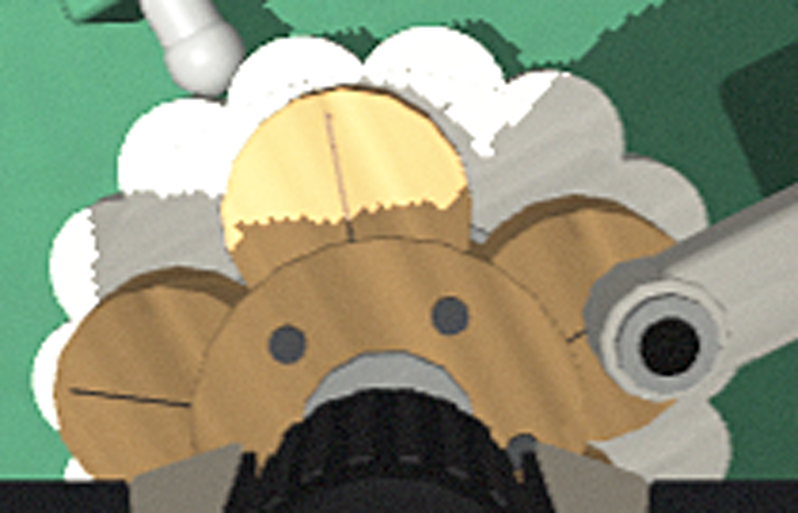

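Run:
```python
from ang import *
print('---')
W5={'tool_rot':[-1.571,.001,-.893],'tool_pos':[.5334,-.0130,.129]}
for st,l in [(W5,[("bush",(391.2,200.7),.101)]),(B,[("hole",(382.4,190.8),.078),("bush",(370,175.1),.101)]),(A,[("hole",(382.4,190.8),.078),("bush",(302.9,158.2),.101)])]:
    c,T=cam("wrist",st)
    for nm,(u,v),z in l: p=atz(c,T,u,v,z);print(nm,p.round(4),an(p))
    s,cc=[atz(c,T,215+x/3.8,110+y/3.8,.078) for x,y in((190,405),(72,391))]
    d=cc-s;print("petal line",np.degrees(np.arctan2(d[1],d[0])))
    s,cc=[atz(c,T,215+x/3.8,110+y/3.8,.078) for x,y in((350,238),(329,112))]
    d=cc-s;print("petal line2",np.degrees(np.arctan2(d[1],d[0])))
```

```text
pics/w6.png hole (np.float64(383.2), np.float64(193.4)) 33 [ 0.5668 -0.0529  0.078 ] (np.float64(-48.86288742967595), np.float64(0.05162509622444627))
pics/w6.png bush (np.float64(370.0), np.float64(175.1)) 123 [ 0.5804 -0.0345  0.101 ] (np.float64(-23.310488952819203), np.float64(0.05180982952299998))
pics/w7.png hole (np.float64(380.2), np.float64(187.7)) 36 [ 0.5314 -0.0655  0.078 ] (np.float64(-91.55400396044689), np.float64(0.051477659522413594))
pics/w7.png bush (np.float64(301.3), np.float64(161.0)) 42 [ 0.579  -0.0327  0.101 ] (np.float64(-22.037199267082404), np.float64(0.049875978370984585))
---
bush [ 0.5808 -0.0343  0.101 ] (np.float64(-22.97293880445868), np.float64(0.05211931827149935))
petal line 121.55828410393674
petal line2 47.55395040225505
hole [ 0.5684 -0.0517  0.078 ] (np.float64(-46.65799012472375), np.float64(0.05186142350737916))
bush [ 0.5804 -0.0345  0.101 ] (np.float64(-23.32438732910847), np.float64(0.05181777762431997))
petal line 97.55135248795509
petal line2 23.54701878627344
hole [ 0.5286 -0.0657  0.078 ] (np.float64(-94.63023810141095), np.float64(0.05182752708507706))
bush [ 0.5799 -0.0344  0.101 ] (np.float64(-23.45095819097693), np.float64(0.05136591499584883))
petal line 49.951588501864606
petal line2 -24.009606018215617
```

The wheel is 71.4° from home by image (target 72°) and 71.6° by wrist rotation. A last small nudge, hold, then final checks.

```bash
python3 -m creep '[{"dx":0,"dy":0,"dz":0,"rx":0,"ry":0.01,"rz":0,"gripper":0},{"dx":0,"dy":0,"dz":0,"rx":0,"ry":0.01,"rz":0,"gripper":0},{"dx":0,"dy":0,"dz":0,"rx":0,"ry":0.01,"rz":0,"gripper":0},{"dx":0,"dy":0,"dz":0,"rx":0,"ry":0.01,"rz":0,"gripper":0},{"dx":0,"dy":0,"dz":0,"rx":0,"ry":0.01,"rz":0,"gripper":0}]'
python3 look.py pics/w8.png | head -1
python3 - <<'E'
from h import *
p,d=read_camera("top");c,T=cam("top");P=cloud(c,T,d);D0=np.load("pics/top1.npy");P0=cloud(c,T,D0);cv2.imwrite("pics/top3.png",p[:,:,::-1])
for nm,(x0,x1,y0,y1),(a,b) in [("jar",(395,435,150,190),(.075,.1)),("tape",(330,375,125,170),(.015,.04)),("blank",(220,283,170,235),(.012,.04))]:
    for Q in(P0,P):
        q=Q[y0:y1,x0:x1].reshape(-1,3);q=q[(q[:,2]>a)&(q[:,2]<b)];print(nm,len(q),q.mean(0).round(4))
E
```

```text
time: 11.8
tool_pos: [0.5335, -0.0142, 0.129]
tool_rot: [-1.571, -0.001, -2.151]
contact_force: [-5.4, -2.3, 5.1]
opening: 0.0416
{'time': 11.8, 'qpos': [-0.17, 0.478, 1.658, -0.001, 1.007, 1.982], 'tool_pos': [0.534, -0.014, 0.129], 'tool_rot': [-1.571, -0.001, -2.151], 'contact_force': [-5.357, -2.339, 5.108], 'torque': [0.313, 0.528, -0.063], 'opening': 0.042}
jar 504 [ 0.6513 -0.1417  0.0846]
jar 0 [nan nan nan]
tape 684 [ 0.7171 -0.0129  0.023 ]
tape 361 [ 0.7415 -0.0112  0.0233]
blank 2011 [0.5854 0.2048 0.0187]
blank 2004 [0.5854 0.2048 0.0187]<stdin>:5: RuntimeWarning: Mean of empty slice.
  ret = um.true_divide(
```

View pics/w8.png

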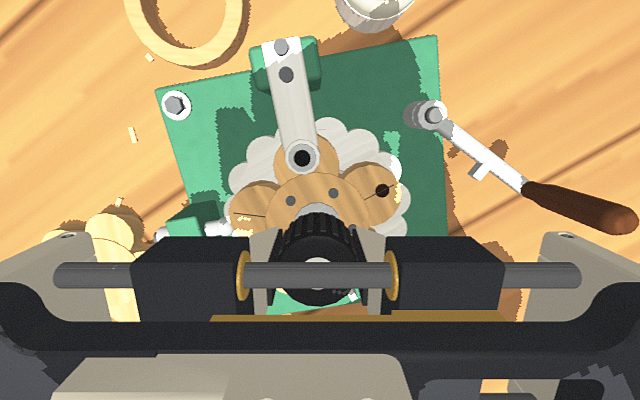

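The hole at (382,191) and the bush at (302,158) match the third stop, and the latch lies open with its handle near (590,205). The arm hides the jar and tape from the top camera, but the scene view shows them unmoved. I hand in.

```bash
python3 -c "
from cell import robot;robot.hand_in()"
```

```text
the job is handed in; nothing more can be done
```

I swung the home latch open and turned the knob clockwise to the third stop. I handed in at about 11.85 s with the knob still gripped; no verdict was reported.

- **Latch:** I swung it by its handle to about 0.8 rad while the wheel was still at home. The last picture shows it still open.
- **Wheel:** The wrist turned 1.258 rad in all, and the rosette did not slip in the fingers. By image the wheel measured about 71.4° before a last 0.01 rad nudge towards the 72° stop, and I did not measure it again after that. The twisting torque about the wheel's axis then fell to about −0.06 N m, from −0.36 before the nudge.
- **Grip:** It was set to 30 N, with the opening at 41.6 mm on the 42 mm knob.
- **Bystanders:** The spare rosette's measured position did not change. The arm hid the jar and partly hid the tape from the top camera, so that measurement failed for both. A scene picture taken at the third stop, before the nudge, shows them in their starting places.
- **Refused move:** The first move command was refused because the rows lacked some keys. Nothing moved, and I sent it again.

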